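Spread a retaining ring over the turntable axle

TASK

The brass snap ring sits on the tips of the red-handled circlip pliers. Squeeze the pliers fully to spread the ring, bring it over the top of the turntable's upright axle and slide it down, without forcing it, until it is level with the black groove. Finish while still holding it there: pliers level and still squeezed so the ring stays spread, carried by your grip alone; do not disturb the spool, the oilstone or the jar.

Things in the scene. Friction and masses are not known exactly. Their poses are not given: they have to be found in the camera images.
- pliers: circlip pliers lying flat on the wooden block, loose, 150 mm long, about 140 g. Origin on the hinge axis at the underside; x runs along the pliers towards the ring, z up. Two red handles, one either side, reach from 20 to 72 mm behind the hinge and from 1 to 19 mm above the underside; a 12 mm wide bar between them rests on the block
- pliers_grip (a point): midway between the handles, half-way up: 46 mm behind the hinge, 10 mm above the underside; axes as the pliers. Squeeze here along y: relaxed 49 mm over the outsides (54 mm at the handle ends), fully squeezed 40 mm with the outsides parallel, at a firm stop. A spring opens them again; about 10 N on each handle squeezes them to the stop
- ring_center (a point): centre of the brass snap ring, 101 mm ahead of pliers_grip and 1 mm lower; axes as the pliers. Flat, 3 mm thick, in two halves that move with the jaws. Clear opening relaxed 18 mm across (y), too narrow for the axle; fully spread 29 mm across; always 29 mm lengthwise (x). No part of the pliers ahead of the handles is over 7 mm above or 9 mm below it
- spread_left (a joint): angle of the left handle and jaw, rad: 0 relaxed, 0.10 fully squeezed with the ring fully spread; coupled with spread_right
- spread_right (a joint): angle of the right handle and jaw, rad: 0 relaxed, 0.10 fully squeezed; coupled with spread_left
- block: fixed wooden block, 110 mm long (x), 34 mm wide (y), 40 mm high, that the pliers lie on along its x; the handles overhang its sides. Origin under its centre
- turntable: fixed soldering turntable: blue foot, dark round pan of 150 mm diameter with its top 55 mm above the bench, brass hub of 34 mm diameter up to 68 mm, then the upright bright steel axle of 22 mm diameter up to 118 mm. Origin at the centre of its underside, on the bench; z is the axle's axis
- groove (a point): middle of the groove on the axle's axis, 89.5 mm above the bench and 28.5 mm below the top of the axle; the groove is a black band 9 mm high and 17 mm in diameter
- spool: bystander: dark wooden thread spool, 38 mm diameter, 50 mm high, loose, upright; origin at the centre of its underside
- oilstone: bystander: black sharpening stone in a wooden tray, 50 x 110 x 32 mm, loose; origin at the centre of its underside, long side along its y
- jar: bystander: small glass jar with a blue cap, 48 mm diameter, 60 mm high, loose; origin at the centre of its underside
Not all that is in view belongs to the job. There is more than one size of the turntable; the one meant has the size given above. Of the things shaped like the pliers, the wooden one is meant.

How it is judged (in metres and radians):
On the way:
1. the spread ring is above the end of the axle, in line with it (value of joint each of spread_left, spread_right above 0.075 rad and z of ring_center in the frame of groove above 0.028 m and horizontal distance between ring_center and groove below 0.01 m), for 0.05 s.
At the end, for the whole second after the job is handed in: the pliers are held in the gripper, level (within 8 degrees) and still, squeezed to at least three quarters of their travel; the ring is round the axle, centred within 5 mm and within 4 mm of the groove's mid-height; the pliers do not rest on the turntable (under 2 N) nor on the block (value of joint each of spread_left, spread_right above 0.075 rad and horizontal distance between ring_center and groove below 0.005 m and z of ring_center in the frame of groove between -0.004 and 0.004 m and angle between pliers's own z axis and vertical below 0.14 rad and contact force between the fingers and pliers above 5 N and contact force between pliers and turntable below 2 N and contact force between pliers and block below 0.1 N and linear speed of pliers below 0.02 m/s); the arm keeps its last pose, push and grip.
It fails at once if the ring or pliers were forced against the turntable (over 20 N) (contact force between pliers and turntable above 20 N).
It fails at once if a bystander was moved more than 20 mm (distance of any of spool, oilstone, jar from where it was at the start of the episode above 0.02 m).
It also fails if it takes over 42 s, if anything falls off the work surface, if the arm or the gripper's body presses on something with over 40 N, if the wrist force passes 120 N, or if a joint passes its speed limit or range.

ROBOT

A 6-joint arm with a two-finger parallel gripper is mounted at the origin on the work surface. World frame = base frame: x ahead of the robot, y to its left, z up, the work surface at z = 0. Lengths are in m, angles in degrees, forces in N, time in s.
With the tool pointing down it reaches from about 0.35 to 0.775 m from the base axis. Payload 5.5 kg.
Tool frame: the origin (TCP) lies on the centre line of the jaws, within the pads' length; the fingertips stand 14 mm ahead of it and the grasp point (between the pads) lies 5 mm behind it (r.tcp_to_tips is the distance from the TCP to the fingertips, in m); y points along the fingers, x is the direction in which the jaws open and shut, and the axes are right-handed (so a half turn about y gives the same grasp; the last joint's range is limited). The gripper opens to 85 mm and grips with 20 to 120 N. Pads are 22 mm wide; open, the fingers measure 114 mm over their backs; the gripper's body (76 mm by 85 mm) begins 54 mm behind the grasp point. The pads swing forward as they close: fully open they stand 13 mm farther back than shut.
Start: joints at [57.892, 17.945, 2.641, 74.691, 0, 82.002], TCP at [0.235, 0.525, 0.245] pointing down, gripper open.
Joint ranges: [-158.12, 158.12], [-49.38, 96.58], [-58.88, 72.47], [-126.05, 133.96], [-84.25, 85.87], [-180, 180]. Speed limits (degrees/s): [147.25, 147.25, 180, 180, 180, 180].

INTERFACE

Orientations are given as [roll, pitch, yaw] about the fixed x, y, z axes, in that order (R = Rz(yaw) Ry(pitch) Rx(roll)).
In Python, from workcell import r, get_image gives the robot as it stands.
- The arm moves only by the tool servo_tool, never from a script. Its argument "increments" is a list of rows, each an object of numbers: "rx", "ry", "rz": the turn, a rotation vector about the world's x, y, z in degrees; "dx", "dy", "dz": the shift along the world's x, y, z in mm; "hand": the finger opening in mm, from 0 to 85.4. A call has 1 to 8 rows; each row shifts and turns the pose as measured when the row begins; what a row does not reach is not made up. A row lasts 1/12 s, in which the tool goes at most 41.7 mm and 7.16 degrees, less where a joint would pass 70% of its speed; a pose out of reach is approached as far as the arm can. A call is refused whole if a number of a shift passes 41.7 or a number of a turn 7.16, either way. A call with a gripper value outside its range is refused whole. The fingers move at their own pace and stop on an object; the grip force is fixed at half the most. Time passes only in rows, so rows that do not move let the fingers close. It gives the time, the measured TCP pose, the force and the opening at its end, in the units of the state.
- r.read_state(): the state, without advancing time (a new reading comes with each control period).
- get_image(name): name is "scene" or "top"; returns a dict with "frame" (400x640x3 uint8, blue, green, red), "fovy" (degrees; the focal length in pixels is half the picture's height over the tangent of half this angle, whatever the lens; pixels are square), "cx", "cy" (the principal point, pixels), "R" (3x3) and "t" (3): a world point X has camera coordinates R X + t. Camera axes: x right, y down, z forward; pixel columns grow to the right and rows downward; lengths in m; the calibration is good to about 2 mm. A picture is of the moment at which its call begins. There is no depth.
- r.hand_in(): hands the job in, once; it reports no verdict.
The state is a dict: "t": time; "q": joint angles; "qvel": joint speeds; "tau": joint torques, N m; "eef_pos": TCP position; "orientation": TCP orientation; "contact_force": force on the tool from outside, world axes, zero at the start; "ft_torque": the same for the moment, N m; "grip_width": finger opening in m.
Only numpy, scipy, OpenCV 4.12 (cv2) and the standard library are available. Lean on these libraries where they do the work, as an engineer would, in place of code of your own. Each camera call takes 0.05 s, during which the arm holds its last target. There are 200 camera calls.

## Working session

There is one attempt and no reset: what is moved stays moved. The work goes in short steps, Python scripts to look and compute and a tool call to move; the robot and the scene stay as the last step left them, time stands still between calls to the robot, and variables do not carry over. Pictures are saved under pics/ and viewed, about 8 in all and at most 12, crops included, and the job is handed in when it is done.

Besides the shell and the picture viewer there is one more tool, called in YAML: its name, and indented under it one key for each argument. servo_tool: Moves the arm, as the interface text tells. Its arguments: {"type":"object","properties":{"increments":{"type":"array"}},"required":["increments"]}

```bash
mkdir -p pics; ls; python3 - <<'E'
from workcell import r,get_image
import cv2,numpy as np
for n in("scene","top"):
    d=get_image(n);cv2.imwrite(f"pics/{n}0.png",d["frame"]);print(n,d["fovy"],d["cx"],d["cy"],np.round(d["R"],3).tolist(),np.round(d["t"],3).tolist(),"cam",np.round(-np.array(d["R"]).T@d["t"],3))
print(r.read_state(), r.tcp_to_tips)
E
```

```text
pics
scene 57.59380758467791 323.81240421023074 193.56163925236177 [[-0.763, 0.646, -0.002], [0.516, 0.608, -0.604], [-0.389, -0.462, -0.797]] [0.391, -0.234, 1.142] cam [0.863 0.418 0.77 ]
top 44.69932745990387 318.99785550648687 197.60105892952754 [[-0.012, -1.0, -0.003], [-0.986, 0.012, -0.168], [0.168, 0.001, -0.986]] [0.007, 0.543, 1.276] cam [ 3.210e-01 -1.000e-03  1.349e+00]
{'t': 0.1, 'q': array([ 5.78893630e+01,  1.79864554e+01,  2.58255558e+00,  7.46889460e+01,
       -8.88922262e-04,  8.19995365e+01]), 'qvel': array([-0.01437142, -0.07377469,  0.06846591,  0.02191811,  0.00881873,
       -0.00818017]), 'tau': array([ 1.95359855e-03, -4.81729853e+01,  2.99241167e+01,  1.28047916e-02,
       -1.56907713e-04, -1.64771774e-05]), 'eef_pos': array([0.23468424, 0.52445774, 0.24449183]), 'orientation': array([-89.98795789,   0.09206578,  65.88983695]), 'contact_force': array([ 0.02832813, -0.63505077,  0.40163131]), 'ft_torque': array([0.01803639, 0.06509042, 0.01718585]), 'grip_width': 0.08550254343860546} 0.014
```

View pics/scene0.png

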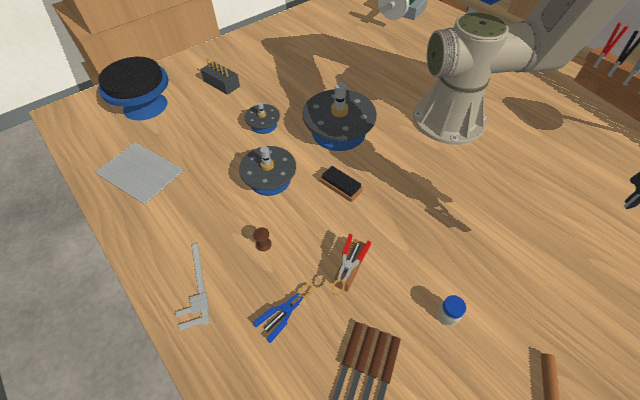

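View pics/top0.png

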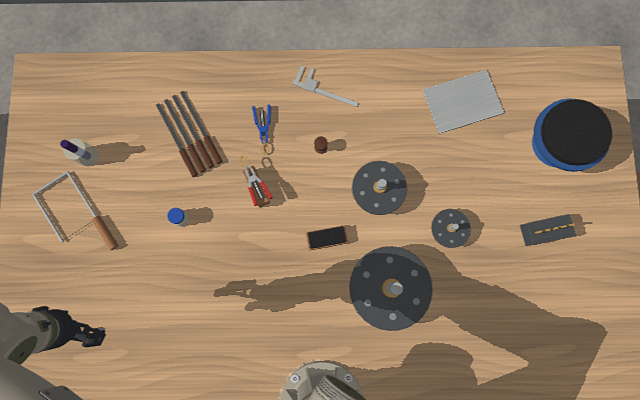

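The scene shows three turntables, at top-view (380,188) with about a 55 px pan, (452,228) at about 40 px and (391,288) at about 82 px. At roughly 370 px/m, 150 mm comes to about 55 px, so I choose (380,188). There are two pliers: red on a wooden block at (258,185) and blue at (262,125). I choose the red ones. Next I check both choices in one close crop.

```bash
python3 - <<'E'
import cv2,numpy as np
a=cv2.imread("pics/top0.png")[130:220,225:295];b=cv2.imread("pics/top0.png")[155:220,345:415]
s=cv2.imread("pics/scene0.png")[225:300,310:380]
c=cv2.imread("pics/scene0.png")[140:200,230:300]
up=lambda i,h:cv2.resize(i,(380,h),interpolation=cv2.INTER_CUBIC)
L=np.vstack([up(a,489)[:290],up(b,300)]);R=np.vstack([up(s,290),up(c,300)])
L=np.vstack([up(a[:70],290),up(b,300)])
cv2.imwrite("pics/crop1.png",np.hstack([L,R]))
E
```

```text
(no output)
```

View pics/crop1.png

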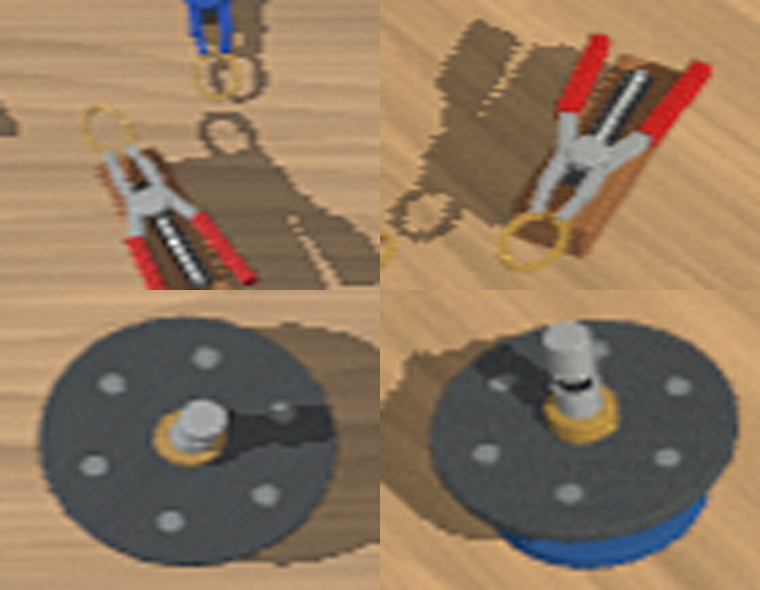

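The crop confirms it: red pliers on the wooden block, with their ring at top (244.7,161), and the mid-size turntable with its axle top at about (383,183). Next I measure both.

```bash
cat > h.py <<'E'
import cv2,numpy as np
def ray(d,u,v,z):
    f=200/np.tan(np.radians(d["fovy"]/2)); R=np.array(d["R"]);t=np.array(d["t"])
    w=R.T@np.array([(u-d["cx"])/f,(v-d["cy"])/f,1]);c=-R.T@t
    return c+w*(z-c[2])/w[2]
def proj(d,X):
    f=200/np.tan(np.radians(d["fovy"]/2)); p=np.array(d["R"])@X+np.array(d["t"])
    return f*p[0]/p[2]+d["cx"],f*p[1]/p[2]+d["cy"]
def plane(d,mask,z):
    v,u=np.nonzero(mask); return np.array([ray(d,a,b,z) for a,b in zip(u,v)])
def window(shape,x0,y0,x1,y1):
    m=np.zeros(shape[:2],bool);m[y0:y1,x0:x1]=1;return m
E
python3 - <<'E'
from workcell import r,get_image
from h import *
W={"top":dict(pl=(225,150,285,215),tt=(345,155,415,220)),"scene":dict(pl=(325,228,380,300),tt=(230,140,300,200))}
for n in W:
    d=get_image(n);I=d["frame"].astype(int);b,g,rr=I[...,0],I[...,1],I[...,2]
    w=window(I.shape,*W[n]["pl"])
    red=((rr>110)&(g<60)&(b<60)&w).astype(np.uint8)
    k,l,st,ce=cv2.connectedComponentsWithStats(red)
    for i in range(1,k):
        if st[i,4]>20:
            P=plane(d,l==i,.057 if n=="top" else .055);print(n,"red",st[i,4],ce[i].round(1),P.mean(0).round(4),"u",np.round(np.linalg.svd(P[:,:2]-P[:,:2].mean(0))[2][0],3))
    hsv=cv2.cvtColor(d["frame"],cv2.COLOR_BGR2HSV)
    br=(hsv[...,0]>=18)&(hsv[...,0]<28)&(hsv[...,1]>130)&(hsv[...,2]>120)&w
    v,u=np.nonzero(br);P=plane(d,br,.049)
    print(n,"brass",len(u),u.min(),u.max(),v.min(),v.max(),P.mean(0).round(4), "bbox",P.min(0).round(4),P.max(0).round(4))
    w=window(I.shape,*W[n]["tt"])
    x0,y0,x1,y1=W[n]["tt"]
    dark=((abs(rr-b)<25)&(I.max(2)<100)&w).astype(np.uint8)
    k,l,st,ce=cv2.connectedComponentsWithStats(dark);i=1+np.argmax(st[1:,4])
    c=max(cv2.findContours((l==i).astype(np.uint8),0,1)[0],key=len);H=cv2.convexHull(c)[:,0]
    P=np.array([ray(d,*q,.055) for q in H])[:,:2];(cc,R_)=cv2.minEnclosingCircle((P*1000).astype(np.float32));e=cv2.fitEllipse((P*1000).astype(np.float32))
    print(n,"pan",cc,R_,"ell",e)
    gx=(I.min(2)>140)&(abs(rr-b)<25)&w
    k,l,st,ce=cv2.connectedComponentsWithStats(gx.astype(np.uint8))
    for i in range(1,k):
        if st[i,4]>15: print(n,"bright",st[i],ce[i].round(1),ray(d,*ce[i],.118).round(4))
E
```

```text
top red 49 [265.7 189.1] [0.5661 0.144  0.057 ] u [-0.86 -0.51]
top red 49 [252.7 195.6] [0.5486 0.179  0.057 ] u [-0.939 -0.343]
top brass 16 240 268 150 165 [0.6619 0.1835 0.049 ] bbox [0.6357 0.1392 0.049 ] [0.6775 0.2161 0.049 ]
top pan (567.8963623046875, -162.92747497558594) 74.52208709716797 ell ((567.6537475585938, -163.10052490234375), (147.2884063720703, 148.2075653076172), 53.791412353515625)
top bright [377 179   9  10  57] [381. 183.] [ 0.5668 -0.1602  0.118 ]
scene red 88 [347.  244.5] [0.5665 0.1453 0.055 ] u [0.863 0.506]
scene red 102 [363.8 250.9] [0.5491 0.181  0.055 ] u [0.939 0.344]
scene brass 79 332 344 280 295 [0.6472 0.2046 0.049 ] bbox [0.6292 0.1907 0.049 ] [0.6628 0.2176 0.049 ]
scene pan (572.4237670898438, -160.13197326660156) 77.88827514648438 ell ((570.36181640625, -160.0502471923828), (147.2191619873047, 153.2786407470703), 145.92550659179688)
scene bright [260 146  10  19  85] [265.7 153.6] [ 0.5741 -0.1464  0.118 ]
```

servo_tool:
  increments:
    - {"dx": 20,"dy": -23,"rz": 3.1}
    - {"dx": 20,"dy": -23,"rz": 3.1}
    - {"dx": 20,"dy": -23,"rz": 3.1}
    - {"dx": 20,"dy": -23,"rz": 3.1}
    - {"dx": 20,"dy": -23,"rz": 3.1}
    - {"dx": 20,"dy": -23,"rz": 3.1}
    - {"dx": 20,"dy": -23,"rz": 3.1}
    - {"dx": 20,"dy": -23,"rz": 3.1}

```text
schema error: expected keys rx, ry, rz, dx, dy, dz, hand
```

servo_tool:
  increments:
    - {"dx": 20,"dy": -23,"rz": 3.1}
    - {"dx": 20,"dy": -23,"rz": 3.1}
    - {"dx": 20,"dy": -23,"rz": 3.1}
    - {"dx": 20,"dy": -23,"rz": 3.1}
    - {"dx": 20,"dy": -23,"rz": 3.1}
    - {"dx": 20,"dy": -23,"rz": 3.1}
    - {"dx": 20,"dy": -23,"rz": 3.1}
    - {}

```text
schema error: expected keys rx, ry, rz, dx, dy, dz, hand
```

All keys are required, so I resend with every one filled in.

servo_tool:
  increments:
    - {"rx": 0,"ry": 0,"dz": 0,"hand": 85,"dx": 20,"dy": -23,"rz": 3.1}
    - {"rx": 0,"ry": 0,"dz": 0,"hand": 85,"dx": 20,"dy": -23,"rz": 3.1}
    - {"rx": 0,"ry": 0,"dz": 0,"hand": 85,"dx": 20,"dy": -23,"rz": 3.1}
    - {"rx": 0,"ry": 0,"dz": 0,"hand": 85,"dx": 20,"dy": -23,"rz": 3.1}
    - {"rx": 0,"ry": 0,"dz": 0,"hand": 85,"dx": 20,"dy": -23,"rz": 3.1}
    - {"rx": 0,"ry": 0,"dz": 0,"hand": 85,"dx": 20,"dy": -23,"rz": 3.1}
    - {"rx": 0,"ry": 0,"dz": 0,"hand": 85,"dx": 20,"dy": -23,"rz": 3.1}
    - {"rx": 0,"ry": 0,"dz": 0,"hand": 85,"dx": 20,"dy": -23,"rz": 3.1}

```text
t: 0.87
eef_pos: [0.3948, 0.3366, 0.2424]
orientation: [-89.8, 0.1, 92.6]
contact_force: [0.7, 0.6, -0.2]
grip_width: 0.0851
```

servo_tool:
  increments:
    - {"rx": 0,"ry": 0,"dz": 0,"hand": 85,"dx": 20,"dy": -23,"rz": 3.1}
    - {"rx": 0,"ry": 0,"dz": 0,"hand": 85,"dx": 20,"dy": -23,"rz": 3.1}
    - {"rx": 0,"ry": 0,"dz": 0,"hand": 85,"dx": 20,"dy": -23,"rz": 3.1}
    - {"rx": 0,"ry": 0,"dz": 0,"hand": 85,"dx": 20,"dy": -23,"rz": 3.1}
    - {"rx": 0,"ry": 0,"dz": 0,"hand": 85,"dx": 20,"dy": -23,"rz": 3.1}
    - {"rx": 0,"ry": 0,"dz": 0,"hand": 85,"dx": 20,"dy": -23,"rz": 3.1}
    - {"rx": 0,"ry": 0,"dz": 0,"hand": 85,"dx": 20,"dy": -23,"rz": 3.1}
    - {"rx": 0,"ry": 0,"dz": 0,"hand": 85,"dx": 0,"dy": 0,"rz": 0}

```text
t: 1.53
eef_pos: [0.5429, 0.162, 0.2411]
orientation: [-89.8, 0.2, 115.2]
contact_force: [0.5, -0.6, -0.2]
grip_width: 0.085
```

servo_tool:
  increments:
    - {"rx": 0,"ry": 0,"rz": 0,"dx": 15,"dy": 0,"dz": -25,"hand": 85}
    - {"rx": 0,"ry": 0,"rz": 0,"dx": 0,"dy": 0,"dz": -30,"hand": 85}
    - {"rx": 0,"ry": 0,"rz": 0,"dx": 0,"dy": 0,"dz": -30,"hand": 85}
    - {"rx": 0,"ry": 0,"rz": 0,"dx": 0,"dy": 0,"dz": -30,"hand": 85}
    - {"rx": 0,"ry": 0,"rz": 0,"dx": 0,"dy": 0,"dz": -20,"hand": 85}
    - {"rx": 0,"ry": 0,"rz": 0,"dx": 0,"dy": 0,"dz": 0,"hand": 85}

```text
t: 2.03
eef_pos: [0.5599, 0.1602, 0.1026]
orientation: [-90.1, 0.3, 114.7]
contact_force: [-0.7, -0.3, 0.2]
grip_width: 0.0851
```

```bash
python3 - <<'E'
from workcell import r,get_image
from h import *
d=get_image("scene");I=d["frame"]
s=r.read_state();print(s["eef_pos"],s["orientation"])
print(proj(d,s["eef_pos"]), proj(d,np.array([.5577,.162,.05])))
e=get_image("top")
cv2.imwrite("pics/c2.png",np.hstack([cv2.resize(I[180:310,290:400],(400,473),interpolation=cv2.INTER_CUBIC),cv2.resize(e["frame"][130:260,205:315],(400,473),interpolation=cv2.INTER_CUBIC)]))
E
```

```text
[0.56036072 0.16035468 0.10426964] [-90.1381732    0.27300712 114.75136195]
(np.float64(355.145923136456), np.float64(236.09354634532932)) (np.float64(354.9085359221202), np.float64(248.35461598542418))
```

View pics/c2.png

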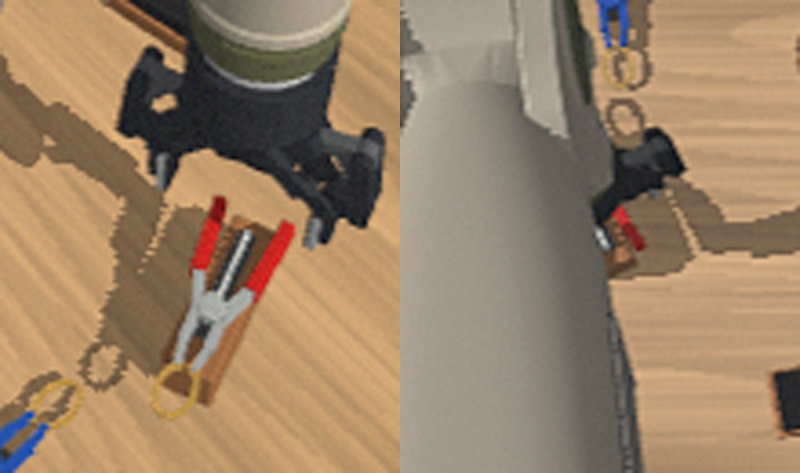

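The view shows the jaws straddling the red handles and aligned with the pliers. Descending.

servo_tool:
  increments:
    - {"rx": 0,"ry": 0,"rz": 0.6,"dx": -2.5,"dy": 1.5,"dz": -20,"hand": 85}
    - {"rx": 0,"ry": 0,"rz": 0,"dx": 0,"dy": 0,"dz": -20,"hand": 85}
    - {"rx": 0,"ry": 0,"rz": 0,"dx": 0,"dy": 0,"dz": -16,"hand": 85}
    - {"rx": 0,"ry": 0,"rz": 0,"dx": 0,"dy": 0,"dz": 0,"hand": 85}

```text
t: 2.47
eef_pos: [0.5656, 0.1643, 0.0585]
orientation: [-91.2, 0.6, 115.4]
contact_force: [-1.0, 0.2, -1.0]
grip_width: 0.0852
```

servo_tool:
  increments:
    - {"rx": 0,"ry": 1.3,"rz": 0,"dx": -7.5,"dy": -2,"dz": -4,"hand": 85}
    - {"rx": 0,"ry": 0,"rz": 0,"dx": 0,"dy": 0,"dz": -4,"hand": 85}
    - {"rx": 0,"ry": 0,"rz": 0,"dx": 0,"dy": 0,"dz": -4,"hand": 85}
    - {"rx": 0,"ry": 0,"rz": 0,"dx": 0,"dy": 0,"dz": 0,"hand": 85}

```text
t: 2.8
eef_pos: [0.5616, 0.1633, 0.0526]
orientation: [-90.4, 0.1, 115.4]
contact_force: [-0.1, -0.1, 0.1]
grip_width: 0.0849
```

servo_tool:
  increments:
    - {"rx": 0,"ry": 0.4,"rz": 0,"dx": -5,"dy": -1.5,"dz": -5,"hand": 85}
    - {"rx": 0,"ry": 0,"rz": 0,"dx": 0,"dy": 0,"dz": -5,"hand": 85}
    - {"rx": 0,"ry": 0,"rz": 0,"dx": 0,"dy": 0,"dz": 0,"hand": 85}
    - {"rx": 0,"ry": 0,"rz": 0,"dx": 0,"dy": 0,"dz": 0,"hand": 85}

```text
t: 3.13
eef_pos: [0.5577, 0.1618, 0.0438]
orientation: [-90.2, -0.0, 115.4]
contact_force: [0.2, 0.7, -0.2]
grip_width: 0.085
```

servo_tool:
  increments:
    - {"rx": 0,"ry": 0,"rz": 0,"dx": 0,"dy": 0,"dz": 0,"hand": 20}
    - {"rx": 0,"ry": 0,"rz": 0,"dx": 0,"dy": 0,"dz": 0,"hand": 20}
    - {"rx": 0,"ry": 0,"rz": 0,"dx": 0,"dy": 0,"dz": 0,"hand": 20}
    - {"rx": 0,"ry": 0,"rz": 0,"dx": 0,"dy": 0,"dz": 0,"hand": 20}
    - {"rx": 0,"ry": 0,"rz": 0,"dx": 0,"dy": 0,"dz": 0,"hand": 20}
    - {"rx": 0,"ry": 0,"rz": 0,"dx": 0,"dy": 0,"dz": 0,"hand": 20}
    - {"rx": 0,"ry": 0,"rz": 0,"dx": 0,"dy": 0,"dz": 0,"hand": 20}
    - {"rx": 0,"ry": 0,"rz": 0,"dx": 0,"dy": 0,"dz": 0,"hand": 20}

```text
t: 3.8
eef_pos: [0.5563, 0.162, 0.0446]
orientation: [-90.1, -0.1, 115.4]
contact_force: [0.0, 0.1, 1.0]
grip_width: 0.0369
```

servo_tool:
  increments:
    - {"rx": 0,"ry": 0,"rz": 0,"dx": 0,"dy": 0,"dz": 0,"hand": 20}
    - {"rx": 0,"ry": 0,"rz": 0,"dx": 0,"dy": 0,"dz": 0,"hand": 20}
    - {"rx": 0,"ry": 0,"rz": 0,"dx": 0,"dy": 0,"dz": 0,"hand": 20}
    - {"rx": 0,"ry": 0,"rz": 0,"dx": 0,"dy": 0,"dz": 0,"hand": 20}

```text
t: 4.13
eef_pos: [0.5563, 0.162, 0.0446]
orientation: [-90.1, -0.1, 115.5]
contact_force: [-0.6, 0.1, 1.7]
grip_width: 0.0373
```

servo_tool:
  increments:
    - {"rx": 0,"ry": 0,"rz": 0,"dx": 0,"dy": 0,"dz": 8,"hand": 20}
    - {"rx": 0,"ry": 0,"rz": 0,"dx": 0,"dy": 0,"dz": 15,"hand": 20}
    - {"rx": 0,"ry": 0,"rz": 0,"dx": 0,"dy": 0,"dz": 25,"hand": 20}
    - {"rx": 0,"ry": 0,"rz": 0,"dx": 0,"dy": 0,"dz": 25,"hand": 20}
    - {"rx": 0,"ry": 0,"rz": 0,"dx": 0,"dy": 0,"dz": 25,"hand": 20}
    - {"rx": 0,"ry": 0,"rz": 0,"dx": 0,"dy": 0,"dz": 25,"hand": 20}
    - {"rx": 0,"ry": 0,"rz": 0,"dx": 0,"dy": 0,"dz": 10,"hand": 20}
    - {"rx": 0,"ry": 0,"rz": 0,"dx": 0,"dy": 0,"dz": 0,"hand": 20}

```text
t: 4.8
eef_pos: [0.5526, 0.1604, 0.1826]
orientation: [-89.7, -0.1, 115.4]
contact_force: [1.1, 0.9, -1.0]
grip_width: 0.037
```

```bash
python3 - <<'E'
from workcell import r,get_image
from h import *
s=r.read_state();print(s["eef_pos"],s["orientation"],s["grip_width"],s["contact_force"])
d=get_image("scene");I=d["frame"]
p=s["eef_pos"];u=np.array([np.cos(np.radians(25.4)),np.sin(np.radians(25.4)),0])
q=p+.101*u+[0,0,.004];x,y=map(int,proj(d,q));print(x,y)
cv2.imwrite("pics/c3.png",cv2.resize(I[y-90:y+40,x-60:x+70],(600,600),interpolation=cv2.INTER_CUBIC))
E
```

```text
[0.55261902 0.16042299 0.18261428] [-8.96775363e+01 -1.05005149e-01  1.15402880e+02] 0.03695344780195503 [ 1.14285027  0.8680215  -1.01504659]
340 254
```

View pics/c3.png

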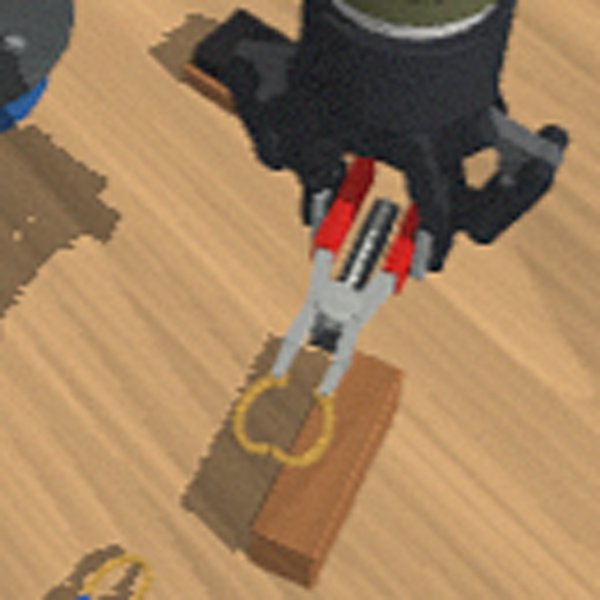

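The ring has spread open and sits near crop (284,421), about px (341.5,255), within 2 px of the prediction. The pliers look straight and well held. Now I carry them to above the axle.

servo_tool:
  increments:
    - {"rx": 0,"ry": 0,"rz": 0,"dx": -3,"dy": -15,"dz": 0,"hand": 20}
    - {"rx": 0,"ry": 0,"rz": 0,"dx": -6,"dy": -28,"dz": 0,"hand": 20}
    - {"rx": 0,"ry": 0,"rz": 0,"dx": -6,"dy": -28,"dz": 0,"hand": 20}
    - {"rx": 0,"ry": 0,"rz": 0,"dx": -6,"dy": -28,"dz": 0,"hand": 20}
    - {"rx": 0,"ry": 0,"rz": 0,"dx": -6,"dy": -28,"dz": 0,"hand": 20}
    - {"rx": 0,"ry": 0,"rz": 0,"dx": -6,"dy": -28,"dz": 0,"hand": 20}
    - {"rx": 0,"ry": 0,"rz": 0,"dx": -6,"dy": -28,"dz": 0,"hand": 20}
    - {"rx": 0,"ry": 0,"rz": 0,"dx": -6,"dy": -28,"dz": 0,"hand": 20}

```text
t: 5.52
eef_pos: [0.5014, -0.0525, 0.1726]
orientation: [-89.2, -0.5, 116.1]
contact_force: [0.3, 0.1, -0.8]
grip_width: 0.0371
```

servo_tool:
  increments:
    - {"rx": 0,"ry": 0,"rz": 0,"dx": -6,"dy": -28,"dz": 0,"hand": 20}
    - {"rx": 0,"ry": 0,"rz": 0,"dx": -6,"dy": -28,"dz": 0,"hand": 20}
    - {"rx": 0,"ry": 0,"rz": 0,"dx": -6,"dy": -28,"dz": 0,"hand": 20}
    - {"rx": 0,"ry": 0,"rz": 0,"dx": -6,"dy": -28,"dz": 0,"hand": 20}
    - {"rx": 0,"ry": 0,"rz": 0,"dx": -3,"dy": -15,"dz": 0,"hand": 20}
    - {"rx": 0,"ry": 0,"rz": 0,"dx": 0,"dy": 0,"dz": 0,"hand": 20}
    - {"rx": 0,"ry": 0,"rz": 0,"dx": 0,"dy": 0,"dz": 0,"hand": 20}

```text
t: 6.1
eef_pos: [0.4656, -0.1892, 0.1632]
orientation: [-88.6, -1.0, 115.6]
contact_force: [-0.1, 0.4, -0.8]
grip_width: 0.0372
```

servo_tool:
  increments:
    - {"rx": -0.3,"ry": -1.7,"rz": 0,"dx": 11,"dy": -13,"dz": 5,"hand": 20}
    - {"rx": 0,"ry": 0,"rz": 0,"dx": 0,"dy": 0,"dz": 0,"hand": 20}
    - {"rx": 0,"ry": 0,"rz": 0,"dx": 0,"dy": 0,"dz": 0,"hand": 20}
    - {"rx": 0,"ry": 0,"rz": 0,"dx": 0,"dy": 0,"dz": 0,"hand": 20}

```text
t: 6.43
eef_pos: [0.4776, -0.2009, 0.1667]
orientation: [-90.1, -0.1, 115.7]
contact_force: [0.4, 0.2, -1.8]
grip_width: 0.0369
```

```bash
python3 - <<'E'
from workcell import r,get_image
from h import *
s=r.read_state();print(s["eef_pos"],s["orientation"],s["grip_width"])
p=s["eef_pos"];u=np.array([np.cos(np.radians(25.4)),np.sin(np.radians(25.4)),0]);q=p+.101*u+[0,0,.004]
o=[]
for n in("scene","top"):
    d=get_image(n);cv2.imwrite(f"pics/{n}4.png",d["frame"]);x,y=proj(d,q);print(n,x,y,"axle",proj(d,np.array([.568,-.1615,.118])));X,Y=int(x)-25,int(y)-30;print(X,Y)
    o.append(cv2.resize(d["frame"][Y:Y+75,X:X+50],(400,600),interpolation=cv2.INTER_CUBIC))
cv2.imwrite("pics/c4.png",np.hstack(o))
E
```

```text
[ 0.47758038 -0.20094147  0.16671329] [-9.01046635e+01 -8.36877786e-02  1.15736282e+02] 0.03688231801424553
scene 261.9067170469807 134.47085166961259 axle (np.float64(264.2253678119163), np.float64(149.08411315143536))
236 104
top 382.55745149496994 178.02496693495866 axle (np.float64(381.4933762229118), np.float64(182.5607432763437))
357 148
```

View pics/c4.png

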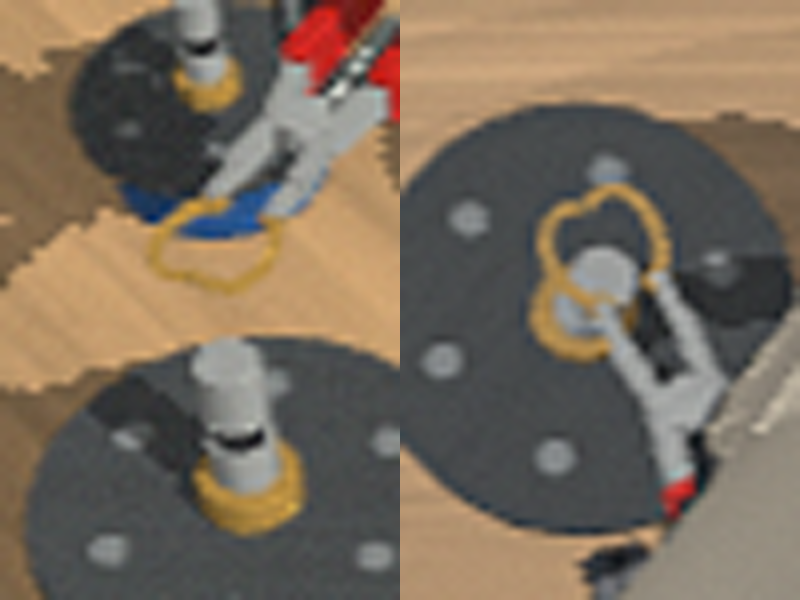

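Both views show the ring above the axle. The ring centre is at scene (262.9,134.9) and top (382.4,178.9). The axle top is at scene (264.5,149.3) and top (382.2,182.8). I refine these with masks and triangulate.

```bash
cat > tri.py <<'E'
from h import *
from scipy.optimize import least_squares
def tri(ds,pts,z=None):
    f=lambda X:np.array([np.subtract(proj(d,X),p) for d,p in zip(ds,pts)]).ravel()
    s=least_squares(f,[.568,-.16,.12]);return s.x.round(4),s.fun.round(2)
def ring(I,x0,y0,x1,y1):
    h=cv2.cvtColor(I,cv2.COLOR_BGR2HSV);m=(h[...,0]>=15)&(h[...,0]<30)&(h[...,1]>110)&(h[...,2]>90)&window(I.shape,x0,y0,x1,y1)
    return m
E
python3 - <<'E'
from workcell import get_image
from tri import *
D=[get_image(n) for n in("scene","top")]
# brass ring hull centre
bx=[(252,126,275,142),(373,168,393,188)]
for d,b in zip(D,bx):
    m=ring(d["frame"],*b);v,u=np.nonzero(m);print("brass",m.sum(),u.min(),u.max(),v.min(),v.max())
# axle top bright disc
for d,b in zip(D,[(256,143,274,165),(374,174,392,192)]):
    g=cv2.cvtColor(d["frame"],cv2.COLOR_BGR2GRAY)[b[1]:b[3],b[0]:b[2]];print(b);print(g)
for pr in [((262.9,134.9),(382.4,178.9))]: print("ring",tri(D,pr))
for pr in [((264.5,149.3),(382.2,182.8))]: print("axle",tri(D,pr),[ray(d,*p,.118).round(4) for d,p in zip(D,pr)])
E
```

```text
brass 198 252 274 129 141
brass 68 374 390 171 187
(256, 143, 274, 165)
[[158 164 163 160 165 161 157 154 156 155 152 158 161 158 165 165 159 160]
 [157 158 164 166 163 161 160 155 155 157 156 154 158 161 160 164 164 161]
 [170 158 159 163 166 164 160 161 156 156 155 159 159 158 166 167 170 168]
 [172 167 159 162 165 162 159 157 166 162 116  85  78  82  81  81  83  98]
 [173 177 135 117  92 153 158 156 161 161 161 145  96  71  76  74  76  75]
 [128  92  72  70 117 153 160 159 161 162 159 166 123  84  74  76  82  79]
 [ 76  71  73  72 147 165 160 159 161 161 157 166 136  90  71  75  74  71]
 [ 73  75  78  70 149 165 160 162 157 160 164 174 157 116 111  99  82  75]
 [ 75  73  75  71  94 145 161 160 160 163 177 172 155 141 134 118  84  71]
 [ 80  77  78  80  84 100 114 146 150 151 161 161 159 141 138 126  87  74]
 [ 50  75  78  75  85  97 116 134 143 155 161 164 160 132 112  86  74  75]
 [ 51  51  71  79  78 101 111 131 141 153 160 161 163 124  83  72  76  77]
 [ 49  53  54  73  77  94 114 128 138 152 159 165 165 128  90  73  76  75]
 [ 48  51  48  49  47  91 112 126 138 153 162 163 167
[... 1525 characters left out ...]
8  43 127 171 139]
 [136 131 144 158 142 132 127 150 160 140 102  90  73  43  40  82 144 168]
 [148 140 149 158 154 132 115 137 159 143 105  90  77  48  47  44 126 169]
 [141 139 142 146 150 141 134 155 164 165 132  78  66  46  49  43  84 140]
 [136 148 139 138 132 115 105 104 134 161 146  94  49  45  49  44  38 124]
 [110 145 146 141 134 129 116 122 139 155 166 127  54  43  47  64  64  97]
 [ 72  95 127 143 144 146 147 145 146 155 165 152  95  34  60  73  71  93]]
ring (array([ 0.5669, -0.1573,  0.1684]), array([-0.1 , -0.01, -0.07,  0.08]))
axle (array([ 0.5672, -0.1631,  0.1156]), array([-0.27, -0.04, -0.18,  0.22])) [array([ 0.5679, -0.1604,  0.118 ]), array([ 0.5673, -0.1633,  0.118 ])]
```

```bash
python3 - <<'E'
from workcell import r,get_image
from tri import *
D=[get_image(n) for n in("scene","top")];s=r.read_state();p=s["eef_pos"];print(p,s["orientation"])
a=((263.9,149.3),(381.7,182.9));q=((262.4,134.4),(381.9,178.4))
print("axle",tri(D,a),[ray(d,*x,.118).round(4) for d,x in zip(D,a)])
R,_=tri(D,q);print("ring",R,_,[ray(d,*x,R[2]).round(4) for d,x in zip(D,q)],"rel tcp",R-p)
E
```

```text
[ 0.47708688 -0.20091384  0.16663088] [-90.07155601  -0.11755845 115.71914518]
axle (array([ 0.5679, -0.1626,  0.1162]), array([ 0.2 ,  0.03,  0.14, -0.17])) [array([ 0.569 , -0.1614,  0.118 ]), array([ 0.5671, -0.162 ,  0.118 ])]
ring [ 0.568  -0.1561  0.1715] [ 0.12  0.02  0.08 -0.1 ] [array([ 0.5682, -0.1563,  0.1715]), array([ 0.5677, -0.1559,  0.1715])] rel tcp [0.09091312 0.04481384 0.00486912]
```

servo_tool:
  increments:
    - {"rx": 0,"ry": 0,"rz": 0,"dx": 0,"dy": -5.5,"dz": -8,"hand": 20}
    - {"rx": 0,"ry": 0,"rz": 0,"dx": 0,"dy": 0,"dz": -10,"hand": 20}
    - {"rx": 0,"ry": 0,"rz": 0,"dx": 0,"dy": 0,"dz": -10,"hand": 20}
    - {"rx": 0,"ry": 0,"rz": 0,"dx": 0,"dy": 0,"dz": 0,"hand": 20}
    - {"rx": 0,"ry": 0,"rz": 0,"dx": 0,"dy": 0,"dz": 0,"hand": 20}

```text
t: 7.15
eef_pos: [0.477, -0.2068, 0.1355]
orientation: [-90.1, -0.1, 115.7]
contact_force: [0.2, 0.3, -1.3]
grip_width: 0.0369
```

```bash
python3 - <<'E'
from workcell import r,get_image
from tri import *
s=r.read_state();p=s["eef_pos"];print(p,s["orientation"]);q=p+[.091,.0443,.0046];A=np.array([.568,-.162,.118]);o=[]
for n in("scene","top"):
    d=get_image(n);x,y=proj(d,q);X,Y=int(x)-20,int(y)-22;print(n,X,Y,"ring exp",8*np.subtract((x,y),(X-.5,Y-.5))*1.25,"axle exp",10*np.subtract(proj(d,A),(X-.5,Y-.5)))
    o.append(cv2.resize(d["frame"][Y:Y+50,X:X+40],(400,500),interpolation=cv2.INTER_CUBIC))
cv2.imwrite("pics/c5.png",np.hstack(o))
E
```

```text
[ 0.47695644 -0.20678603  0.13546691] [-9.00714233e+01 -1.13297951e-01  1.15744368e+02]
scene 242 120 ring exp [213.03365814 229.87514738] axle exp [226.10377365 294.72978857]
top 362 158 ring exp [214.62936597 233.44913812] axle exp [201.87199386 250.58385085]
```

View pics/c5.png

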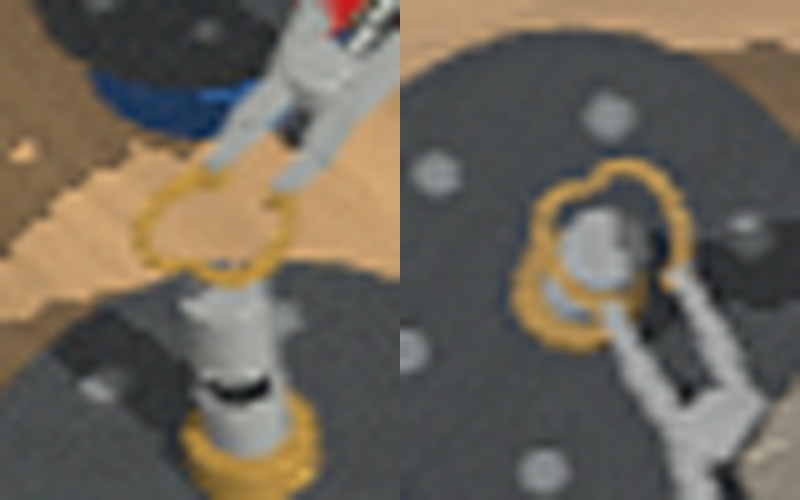

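Ring and axle agree within about 1 mm in both crops: the ring is at top-crop (214,235) against 214.6,233 expected, and the axle at (200,248). I descend gently and watch the force.

servo_tool:
  increments:
    - {"rx": 0,"ry": 0,"rz": 0,"dx": 0.8,"dy": 0.4,"dz": -5,"hand": 20}
    - {"rx": 0,"ry": 0,"rz": 0,"dx": 0,"dy": 0,"dz": -5,"hand": 20}
    - {"rx": 0,"ry": 0,"rz": 0,"dx": 0,"dy": 0,"dz": -5,"hand": 20}
    - {"rx": 0,"ry": 0,"rz": 0,"dx": 0,"dy": 0,"dz": -5,"hand": 20}
    - {"rx": 0,"ry": 0,"rz": 0,"dx": 0,"dy": 0,"dz": 0,"hand": 20}

```text
t: 7.67
eef_pos: [0.4787, -0.2068, 0.115]
orientation: [-90.2, 0.0, 115.7]
contact_force: [-0.3, 0.4, -1.7]
grip_width: 0.0367
```

servo_tool:
  increments:
    - {"rx": 0,"ry": 0,"rz": 0,"dx": -1.2,"dy": 0.2,"dz": -2,"hand": 20}
    - {"rx": 0,"ry": 0,"rz": 0,"dx": -0.2,"dy": 0,"dz": -3,"hand": 20}
    - {"rx": 0,"ry": 0,"rz": 0,"dx": -0.2,"dy": 0,"dz": -3,"hand": 20}
    - {"rx": 0,"ry": 0,"rz": 0,"dx": 0,"dy": 0,"dz": 0,"hand": 20}

```text
t: 8.0
eef_pos: [0.4768, -0.2065, 0.106]
orientation: [-90.1, -0.0, 115.8]
contact_force: [-0.7, -0.2, -1.9]
grip_width: 0.0371
```

No contact so far (the force stays at the held weight). Continuing.

servo_tool:
  increments:
    - {"rx": 0,"ry": 0,"rz": -0.1,"dx": 0.5,"dy": 0,"dz": -3,"hand": 20}
    - {"rx": 0,"ry": 0,"rz": 0,"dx": 0,"dy": 0,"dz": -3,"hand": 20}
    - {"rx": 0,"ry": 0,"rz": 0,"dx": -0.2,"dy": 0,"dz": -3,"hand": 20}
    - {"rx": 0,"ry": 0,"rz": 0,"dx": -0.2,"dy": 0,"dz": -3,"hand": 20}
    - {"rx": 0,"ry": 0,"rz": 0,"dx": 0,"dy": 0,"dz": 0,"hand": 20}
    - {"rx": 0,"ry": 0,"rz": 0,"dx": 0,"dy": 0,"dz": 0,"hand": 20}

```text
t: 8.5
eef_pos: [0.4771, -0.2066, 0.0927]
orientation: [-90.2, 0.0, 115.6]
contact_force: [0.9, -0.6, -2.6]
grip_width: 0.0374
```

servo_tool:
  increments:
    - {"rx": 0,"ry": 0,"rz": 0,"dx": 0.2,"dy": 0,"dz": -2.5,"hand": 20}
    - {"rx": 0,"ry": 0,"rz": 0,"dx": 0,"dy": 0,"dz": -2.5,"hand": 20}
    - {"rx": 0,"ry": 0,"rz": 0,"dx": 0,"dy": 0,"dz": -1.5,"hand": 20}
    - {"rx": 0,"ry": 0,"rz": 0,"dx": 0,"dy": 0,"dz": 0,"hand": 20}
    - {"rx": 0,"ry": 0,"rz": 0,"dx": 0,"dy": 0,"dz": 0,"hand": 20}

```text
t: 8.92
eef_pos: [0.4774, -0.2067, 0.0857]
orientation: [-90.2, 0.0, 115.6]
contact_force: [0.1, -1.1, -1.2]
grip_width: 0.0372
```

```bash
python3 - <<'E'
from workcell import r,get_image
from tri import *
s=r.read_state();p=s["eef_pos"];print(p,s["orientation"],s["contact_force"],s["qvel"].round(2),s["grip_width"]);q=p+[.091,.0443,.0046];A=np.array([.568,-.162,.118]);o=[]
for n in("scene","top"):
    d=get_image(n);x,y=proj(d,q);X,Y=int(x)-20,int(y)-22;print(n,X,Y,"ring exp",10*np.subtract((x,y),(X-.5,Y-.5)),"axle exp",10*np.subtract(proj(d,A),(X-.5,Y-.5)),"groove",10*np.subtract(proj(d,A-[0,0,.0285]),(X-.5,Y-.5)))
    o.append(cv2.resize(d["frame"][Y:Y+50,X:X+40],(400,500),interpolation=cv2.INTER_CUBIC))
cv2.imwrite("pics/c6.png",np.hstack(o))
E
```

```text
[ 0.47742612 -0.20666493  0.08567387] [-9.01614258e+01  2.96903252e-02  1.15644135e+02] [ 0.14863126 -1.09962458 -1.15163951] [ 0.04  0.17 -0.17 -0.19  0.01  0.07] 0.037224670046662064
scene 245 134 ring exp [208.42589637 231.30719656] axle exp [196.10377365 154.72978857] groove [211.02821649 233.39848983]
top 360 162 ring exp [210.11129072 229.86095238] axle exp [221.87199386 210.58385085] groove [208.422967   232.03404556]
```

View pics/c6.png

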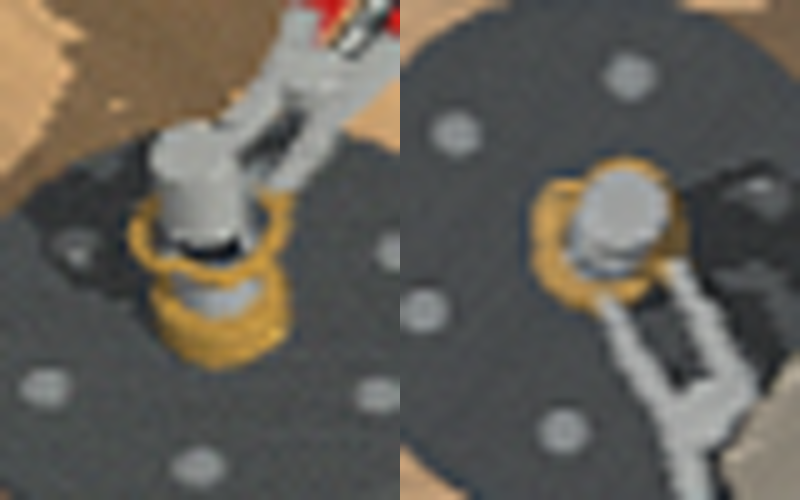

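The ring is round the axle in both views. Its centre is at scene-crop (211,232) against (211,233) for the groove centre, and contact force is about 1 N. I hand it in.

```bash
python3 - <<'E'
from workcell import r
print(r.hand_in()); s=r.read_state(); print(s["t"],s["eef_pos"],s["contact_force"],s["grip_width"])
E
```

```text
the job is handed in; nothing more can be done
None
the job is handed in; nothing more can be done
```

I gripped the red-handled pliers and squeezed them until the ring spread. I then carried the ring over the 150 mm turntable's axle, slid it down to the groove and handed in while still holding it. The clock was at about 9 s of the 42 s allowed. No verdict was reported.

My last checks, taken just before hand-in:
- **Position:** the ring centre matched the groove centre to within about 0.3 px, or roughly 1 mm, in both cameras. The ring height works out at about 90.3 mm against 89.5 mm. That height comes from the arm's measured pose.
- **Level and force:** the gripper was level to 0.2°. The outside force stayed around 3 N or less on the way down, so nothing was forced.
- **Bystanders:** I did not take a final picture of the spool, oilstone or jar. No contact with them showed in the forces, and the path kept clear of them.
- **One disagreement:** the fingers read 37 mm where the description gives 40 mm for a full squeeze. The pictures show the ring fully open and it slid down freely, so I took this as an offset in the width reading.

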